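# Rock the rotary table's hand drive into gear and bring the table to zero

## Robot

A 6-joint arm with a two-finger parallel gripper is mounted at the origin on a cart in front of the work surface, level with it; the furniture and walls round the work are solid. World frame = base frame: x ahead of the robot, y to its left, z up, the work surface at z = 0. Lengths are in mm, angles in degrees, forces in N, time in s.
With the tool pointing down it reaches from about 350 to 875 mm from the base axis. Payload 4.2 kg.
Tool frame: the origin (TCP) lies between the finger pads; the fingertips stand 8 mm ahead of it and the grasp point (between the pads) lies 11 mm behind it; x points along the fingers, z is the direction in which the jaws open and shut, and the axes are right-handed (so a half turn about x gives the same grasp; the last joint's range is limited). The gripper opens to 87 mm and grips with 3 to 60 N. Pads are 19 mm wide; open, the fingers measure 117 mm over their backs; the gripper's body (75 mm by 190 mm) begins 51 mm behind the grasp point.
Start: joints at [78.587, 22.042, 0.453, 0, -68.411, -14.817], TCP at [276.201, 560.636, 230.55] pointing down, gripper open.
Joint ranges: [-179.83, 179.83], [-69.29, 118.12], [-61.27, 80.66], [-181.25, 117.63], [-171.15, -9.14], [-177.46, 177.46]. Speed limits (degrees/s): [159.86, 159.86, 180, 180, 180, 180].

## Interface

Orientations are given as [roll, pitch, yaw] about the fixed x, y, z axes, in that order (R = Rz(yaw) Ry(pitch) Rx(roll)).
In Python, from plant import * gives the robot as it stands. The module is installed in compiled form; this text tells all that it offers.
- The arm moves only by the tool drive_tool, never from a script. Its argument "increments" is one flat list of numbers, 7 for each row, row after row: the shift along the tool's x, y, z in m, then the turn, a rotation vector about the tool's x, y, z in rad, then the opening, from 0 (shut) to 1 (fully open). In form: [tx, ty, tz, wx, wy, wz, hand, tx, ty, tz, wx, wy, wz, hand, ...]. A call has 1 to 8 rows; each row shifts and turns the pose as measured when the row begins, along the tool's axes as they then stand; what a row does not reach is not made up. A row lasts 1/8 s, in which the tool goes at most 62.5 mm and 10.7 degrees, less where a joint would pass 70% of its speed; a pose out of reach is approached as far as the arm can. A call is refused whole if a number of a shift passes 0.0625 or a number of a turn 0.188, either way. A call with a gripper value outside its range is refused whole. The fingers move at their own pace and stop on an object; the grip force is fixed at half the most. Time passes only in rows, so rows that do not move let the fingers close. It gives the time, the measured TCP pose, the force and the opening at its end, in the units of the state.
- observe(): the state, without advancing time (a new reading comes with each control period).
- get_image(name): name is "side" or "top"; returns the picture (400x640x3 uint8, blue, green, red); there is no depth.
- get_calibration(name): a dict with "fovy" (degrees; the focal length in pixels is half the picture's height over the tangent of half this angle, whatever the lens; pixels are square), "cx", "cy" (the principal point, pixels), "eye" and "attitude" of the camera in the world. Camera axes: x right, y down, z forward; pixel columns grow to the right and rows downward; lengths in mm; the calibration is good to about 2 mm. A picture is of the moment at which its call begins. get_calibration takes no time and is no camera call.
- job_done(): hands the job in, once; it reports no verdict.
The state is a dict: "t": time; "joint_positions": joint angles; "qvel": joint speeds; "tau": joint torques, N m; "ee_pos": TCP position; "eef_rot": TCP orientation; "force": force on the tool from outside, world axes, zero at the start; "ft_torque": the same for the moment, N m; "opening": opening from 0.0 (shut) to 1.0 (fully open).
Only numpy, scipy, OpenCV 4.12 (cv2) and the standard library are available. Lean on these libraries where they do the work, as an engineer would, in place of code of your own. Each camera call takes 0.05 s, during which the arm holds its last target. There are 200 camera calls.

## Task

The small rotary inspection table on the desk is out of gear. Take its black gear-change knob and ease it down with no more than light finger pressure, rocking it round a little until the gear teeth mesh and the knob goes fully home, never forcing the teeth. Then, with the knob alone and without touching the table or the flange on it, turn the table until its red zero line stands at the yellow pointer, let go, and leave the other things on the desk undisturbed.

Things in the scene. Friction and masses are not known exactly. Their poses are not given: they have to be found in the camera images.
- rotary_unit: small rotary inspection table fixed to the desk: green base plate 146 x 216 x 22 mm (its x, y, z), origin at the centre of its underside, z up. In its frame the table's vertical axis stands at (0, +40) mm, the knob's spindle at (0, -44) mm, a steel guide rod 72 mm high at (0, -90) mm, the yellow pointer on the -x side of the table. The flange on the table is 95 mm above the desk at its top
- knob_grip (a point): centre of the black gear-change knob on its vertical axis (knob 40 mm across, 30 mm high, below it only an 18 mm spindle for 30 mm). Knob, spindle and pinion slide down together 16 mm and turn together without end. This point is 122 mm above the desk fully raised, 106 mm fully home on a stop. It starts within 2 mm of the top, stays where it is left; moving it takes 2 N down, 7 N up
- turntable (a joint): table angle, rad, counterclockwise from above, 0 = red line at the yellow pointer; starts at +0.28 to +0.5. Its bearing (0.08 N m) holds it where left, but a pinion pressed on its teeth with over a few N drags it along and finds no gap: ease off (lift 1 mm) while turning the knob. In mesh the knob turns the opposite way, 2 rad for 1 rad of the table, with 0.06 rad of play at the knob
- table_plate: the turning table: aluminium plate 94 mm across, top 64 mm above the desk, with ticks and a red zero line on its rim, under it the exposed steel ring gear (28 teeth, 119 mm across). Origin on its axis at desk level. It carries a turned flange 66 mm across and 31 mm high, fixed on a mandrel
- pinion: steel pinion on the knob's spindle, 63 mm across, 14 teeth 0.449 rad apart, origin on the axis. Going down 2 to 5 mm its teeth land hard on the ring gear's, unless at a gap (0.055 rad wide, once per 0.449 rad of turning), where the knob goes down to its stop with 2 N. Readings do not tell where the gap is. Feel for it at under 10 mm/s, stopping at 5 N: 15 N would mark the teeth
- pointer_tip (a point): tip of the fixed yellow pointer at the rim of the table, 60 mm above the desk
- zero_line (a point): the red zero line where it crosses the rim of the table, 60 mm above the desk, 47 mm from the table's axis
- loupe: black standing loupe, 46 mm across, 70 mm high, origin under its centre: bystander
- micrometer: outside micrometer lying flat, 46 x 161 x 19 mm, origin under its centre: bystander
- stylus_box: blue and white plastic box, 51 x 86 x 25 mm, origin under its centre: bystander
- ring_gauge: steel ring gauge, 52 mm across, 18 mm high, origin under its centre: bystander

How it is judged (in metres and radians):
On the way, in this order (a step that is already met when the one before it is completed fails the run):
1. the knob is fully home with the gears in mesh (z of knob_grip in the frame of rotary_unit below 0.1075 m), for 0.2 s.
2. the red line stands at the pointer (value of joint turntable between -0.035 and 0.035 rad), for 0.2 s.
At the end, for the whole second after the job is handed in: The gear-change knob is fully home (its centre under 107.5 mm above the underside of the base, i.e. within 1.5 mm of its stop) with the gears in mesh, the red zero line stands within 0.035 rad (2 degrees) of the pointer, and the table is at rest (all of step 2 and z of knob_grip in the frame of rotary_unit below 0.1075 m and velocity of joint turntable between -0.05 and 0.05 rad/s); the robot touches nothing.
It fails at once if the gear teeth are forced: pinion and ring gear press on each other with more than 15 N (contact force between pinion and table_plate above 15 N).
It fails at once if the hand pushes on the table or the flange (more than 3 N) (contact force between any of the fingers, the arm and table_plate above 3 N).
It fails at once if a bystander is moved by more than 15 mm (distance of any of loupe, micrometer, stylus_box, ring_gauge from where it was at the start of the episode above 0.015 m).
It also fails if it takes over 51 s, if anything falls off the work surface, if the arm or the gripper's body presses on something with over 40 N, if the wrist force passes 120 N, or if a joint passes its speed limit or range.

## Working session

There is one attempt and no reset: what is moved stays moved. The work goes in short steps, Python scripts to look and compute and a tool call to move; the robot and the scene stay as the last step left them, time stands still between calls to the robot, and variables do not carry over. Pictures are saved under pics/ and viewed, about 8 in all and at most 12, crops included, and the job is handed in when it is done.

Besides the shell and the picture viewer there is one more tool, called after "Request:" as name(argument=value, ...) on one line, values as JSON. drive_tool: Moves the arm, as the interface text tells. Its arguments: {"type":"object","properties":{"increments":{"type":"array","items":{"type":"number"}}},"required":["increments"]}

```bash
mkdir -p pics
python3 - <<'E'
from plant import *
import cv2
print(observe())
for n in("side","top"):
    cv2.imwrite(f"pics/{n}0.png",get_image(n)); print(n,get_calibration(n))
E
```

```text
{'t': 0.0, 'joint_positions': array([ 7.85874230e+01,  2.20895925e+01,  3.79918601e-01, -3.04031648e-02,
       -6.84098145e+01, -1.48171299e+01]), 'qvel': array([ 0.07271299, -0.01149384, -0.02599635,  0.11326484, -0.04560932,
        0.00260189]), 'tau': array([ 5.42653306e-04, -3.90661883e+01,  1.87398398e+01,  4.21961993e+00,
        1.08264835e-02, -2.04266053e-04]), 'ee_pos': array([275.94414276, 560.13537513, 229.46917338]), 'eef_rot': array([   1.51705828,   89.87721549, -114.72386544]), 'force': array([ 0.44930452, -0.69321532, -0.05506385]), 'ft_torque': array([-0.02785674,  0.04644811, -0.01057023]), 'opening': 0.9997443040985822}
side {'fovy': 51.685624832325416, 'cx': 321.76765124526344, 'cy': 197.77962562301997, 'eye': array([1004.21094717, -558.24892755,  694.72485467]), 'attitude': array([-127.8124385 ,    0.26880861,   40.30835679])}
top {'fovy': 50.09834945421357, 'cx': 322.3201477419466, 'cy': 201.0330437464069, 'eye': array([ 345.5829625 ,  -13.38604988, 1112.73585434]), 'attitude': array([-171.56446354,   -0.44848778,  -88.72985114])}
```

View pics/top0.png

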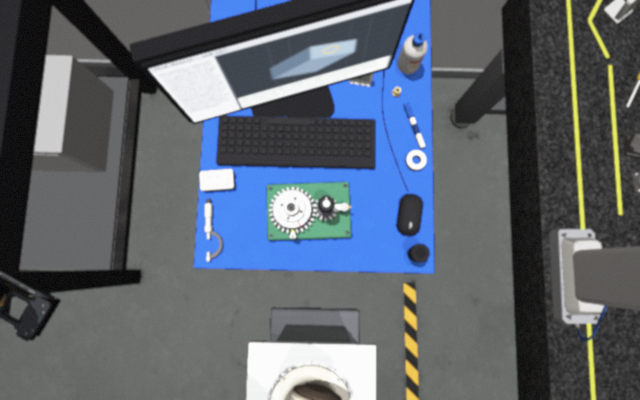

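View pics/side0.png

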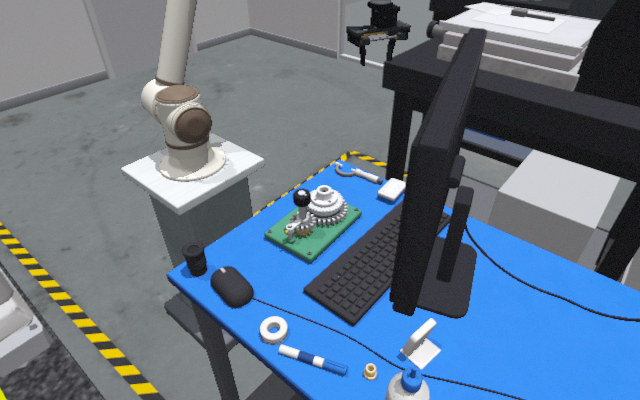

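Run:
```python
import cv2,numpy as np
t=cv2.imread("pics/top0.png")[170:255,255:365]; s=cv2.imread("pics/side0.png")[175:265,255:370]
r=lambda a:cv2.resize(a,(600,int(a.shape[0]*600/a.shape[1])),interpolation=cv2.INTER_CUBIC)
cv2.imwrite("pics/tc.png",r(t)); cv2.imwrite("pics/sc.png",r(s))
```

```text
(no output)
```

View pics/tc.png

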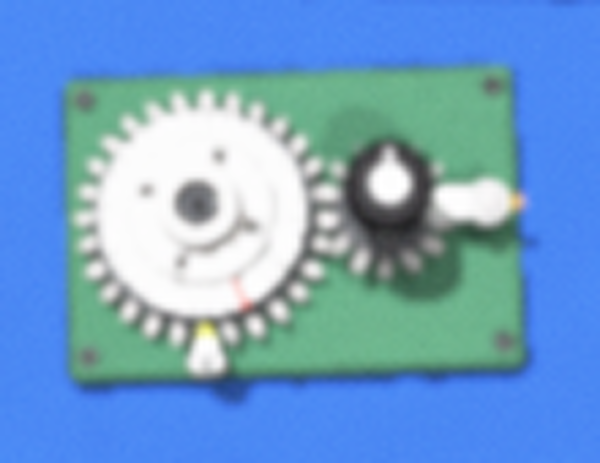

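View pics/sc.png

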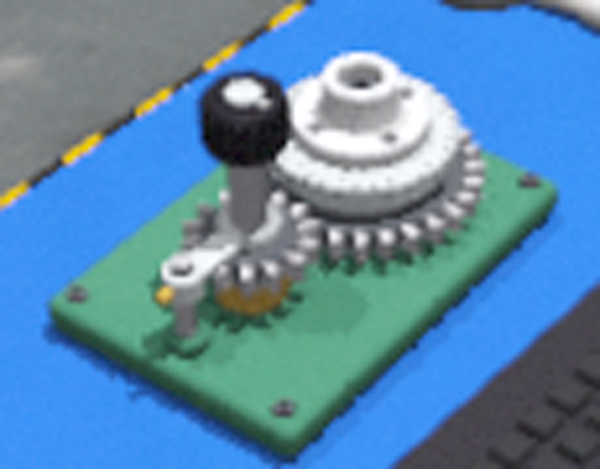

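```bash
cat > h.py <<'E'
import numpy as np,cv2
from scipy.spatial.transform import Rotation as R
from plant import *
def ray(n,px,z):
    c=get_calibration(n); f=200/np.tan(np.radians(c["fovy"])/2)
    M=R.from_euler("xyz",c["attitude"],degrees=True)
    px=np.atleast_2d(px).astype(float)
    d=M.apply(np.c_[(px[:,0]-c["cx"])/f,(px[:,1]-c["cy"])/f,np.ones(len(px))])
    return c["eye"]+d*((z-c["eye"][2])/d[:,2])[:,None]
def cents(m,off,amin):
    n,_,st,ce=cv2.connectedComponentsWithStats(m.astype(np.uint8))
    return [(np.round(ce[i]+off,2),st[i,4]) for i in range(1,n) if st[i,4]>=amin]
def base(im,n,box):
    x0,y0,x1,y1=box; c=im[y0:y1,x0:x1].astype(int)
    g=((c[...,1]>c[...,0]+10)&(c[...,1]>c[...,2]+30)).astype(np.uint8)
    cs=max(cv2.findContours(g,cv2.RETR_EXTERNAL,cv2.CHAIN_APPROX_NONE)[0],key=cv2.contourArea)
    P=ray(n,cs[:,0]+[x0,y0],22)[:,:2]
    return cv2.minAreaRect(cv2.convexHull(P.astype(np.float32)))
def table(im,C,yaw,off=(255,170)):
    "red line & yellow pointer angles about axis C (top view)"
    c=im[195:245,265:320].astype(float); 
    r=np.clip(c[...,2]-np.maximum(c[...,1],c[...,0])-15,0,None)
    y=np.clip(np.minimum(c[...,1],c[...,2])-c[...,0]-40,0,None)
    y[c[...,1]>c[...,2]+10]=0
    out={}
    for k,w,z in(("red",r,64),("yel",y,60)):
        v,u=np.nonzero(w)
        if len(u)==0: out[k]=None;continue
        P=ray("top",np.c_[u+265,v+195],z)[:,:2]-C; ww=w[v,u]; q=(P*ww[:,None]).sum(0)/ww.sum()
        a=np.degrees(np.arctan2(q[1],q[0]))-yaw
        out[k]=(len(u),np.round(np.hypot(*q),1),np.round((a-180+180)%360-180,2),np.round(np.c_[u+265,v+195,ww].mean(0),1))
    return out
E
python3 - <<'E'
from h import *
t=cv2.imread("pics/top0.png");s=cv2.imread("pics/side0.png")
b=base(t,"top",(255,170,365,255)); print("base",b)
print("base side",base(s,"side",(255,175,370,265)))
# knob top white disc centre, z~137
print("knob top view", ray("top",[255+390*110/600,170+184*110/600],136), "dark ring c",ray("top",[255+388*110/600,170+186*110/600],130))
print("knob side", ray("side",[255+245*115/600,175+92*115/600],136))
print("hub top",ray("top",[255+198*110/600,170+202*110/600],95))
(cx,cy),(w,h),a=b
for yaw in (a,a-90):
    print(yaw)
M=a if w<h else a-90
u=np.array([np.cos(np.radians(M)),np.sin(np.radians(M))]);v=np.array([-u[1],u[0]])
if v[1]<0:u,v,M=-u,-v,M+180
C=np.array([cx,cy]);print("yaw",M,"axis",C+40*v,"knob",C-44*v)
print(table(t,C+40*v,M))
# monitor lower edge
print("monitor",ray("top",[[195,121],[370,80],[410,5]],100))
E
```

```text
base ((482.48150634765625, 17.13275146484375), (140.72891235351562, 209.78182983398438), 3.6863656044006348)
base side ((491.4413146972656, 12.18597412109375), (147.25115966796875, 218.35279846191406), 3.2641608715057373)
knob top view [[484.50501296 -27.5925314  136.        ]] dark ring c [[484.47987426 -26.84733443 130.        ]]
knob side [[490.19513939 -25.08642139 136.        ]]
hub top [[480.38101631  56.03888533  95.        ]]
3.6863656044006348
-86.31363439559937
yaw 3.6863656044006348 axis [479.90971285  57.04998932] knob [485.31047919 -26.77621018]
{'red': (16, np.float64(43.4), np.float64(23.49), array([299. , 224.2,  13.2])), 'yel': (8, np.float64(52.0), np.float64(-0.68), array([292.1, 230.1,  29.6]))}
monitor [[ 687.18895461  298.88859732  100.        ]
 [ 804.45459977 -130.35121058  100.        ]
 [1010.62895164 -232.08635868  100.        ]]
```

```bash
cat >> h.py <<'E'
def plan(p,jaw):
    "remaining shift (tool axes, mm) and turn (rotvec tool axes, rad) to reach TCP p, tool down, jaw z-axis at angle jaw deg"
    o=observe(); A=R.from_euler("xyz",o["eef_rot"],degrees=True)
    x=np.array([0,0,-1.]);z=np.array([np.cos(np.radians(jaw)),np.sin(np.radians(jaw)),0]);B=R.from_matrix(np.c_[x,np.cross(z,x),z])
    zc=A.as_matrix()[:,2]
    print("t",o["t"],"pos",o["ee_pos"].round(2),"jaw",np.degrees(np.arctan2(zc[1],zc[0])).round(2),"F",o["force"].round(1),"q6",o["joint_positions"][5].round(1),"open",round(o["opening"],3))
    print("shift",A.inv().apply(np.array(p)-o["ee_pos"]).round(2),"turn",(A.inv()*B).as_rotvec().round(4))
E
python3 -c "
from h import *
print(R.from_euler('xyz',observe()['eef_rot'],degrees=True).as_matrix().round(3))
plan((485.5,-27,200),-30);plan((485.5,-27,200),150)"
```

```text
[[-0.001  0.897 -0.442]
 [-0.002 -0.442 -0.897]
 [-1.     0.     0.002]]
t 0.1 pos [275.97 560.19 229.59] jaw -116.24 F [0.6 0.5 0.7] q6 -14.8 open 0.998
shift [ 30.45 447.54 433.99] turn [-1.5051e+00  1.6000e-03  1.4000e-03]
t 0.1 pos [275.97 560.19 229.59] jaw -116.24 F [0.6 0.5 0.7] q6 -14.8 open 0.998
shift [ 30.45 447.54 433.99] turn [ 1.6365e+00  1.4000e-03 -1.6000e-03]
```

Request:
drive_tool(increments=[0,0.043,0.042,0,0,0,1,0,0.043,0.042,0,0,0,1,0,0.043,0.042,0,0,0,1,0,0.043,0.042,0,0,0,1,0,0.043,0.042,0,0,0,1,0,0.043,0.042,0,0,0,1,0,0.043,0.042,0,0,0,1,0,0.043,0.042,0,0,0,1])

```text
t: 1.1
ee_pos: [438.1, 95.7, 227.5]
eef_rot: [2.6, 89.6, -113.1]
force: [1.7, 0.5, -0.1]
opening: 0.995
```

Request:
drive_tool(increments=[0,0,0,0.182,0,0,1,0,0,0,0.182,0,0,1,0,0,0,0.182,0,0,1,0,0,0,0.182,0,0,1,0,0,0,0.182,0,0,1,0,0,0,0.182,0,0,1,0,0,0,0.182,0,0,1,0,0,0,0.182,0,0,1])

```text
t: 2.1
ee_pos: [436.3, 89.0, 224.6]
eef_rot: [63.3, 89.2, -138.4]
force: [0.2, -0.0, -0.3]
opening: 1.0
```

```bash
python3 -c "
from h import *
plan((485.5,-27,170),150)"
```

```text
t 2.1 pos [436.28  89.   224.57] jaw 158.25 F [ 0.2 -0.  -0.3] q6 -54.5 open 1.0
shift [ 55.09  88.86 -89.03] turn [ 0.144   0.005  -0.0121]
```

Request:
drive_tool(increments=[0.009,0.022,-0.022,0.036,0.001,-0.003,1,0.011,0.022,-0.022,0.036,0.001,-0.003,1,0.012,0.022,-0.022,0.036,0.001,-0.003,1,0.013,0.022,-0.022,0.036,0.001,-0.003,1,0,0,0,0,0,0,1])

```text
t: 2.72
ee_pos: [478.7, -30.9, 177.2]
eef_rot: [10.0, 89.8, 159.8]
force: [-0.2, -0.1, -0.1]
opening: 1.0
```

```bash
python3 -c "
from h import *
plan((485.5,-27,114),150)
for n in('top','side'): cv2.imwrite('pics/'+n+'1.png',get_image(n))
a=cv2.imread('pics/top1.png')[150:280,230:400];b=cv2.imread('pics/side1.png')[120:250,220:390]
cv2.imwrite('pics/c1.png',cv2.resize(np.hstack([a,b]),None,fx=2.35,fy=2.35,interpolation=cv2.INTER_CUBIC))"
```

```text
t 2.725 pos [478.66 -30.9  177.23] jaw 149.75 F [-0.2 -0.1 -0.1] q6 -45.9 open 1.0
shift [63.22 -6.85 -4.15] turn [-0.0044  0.0033 -0.0006]
```

View pics/c1.png

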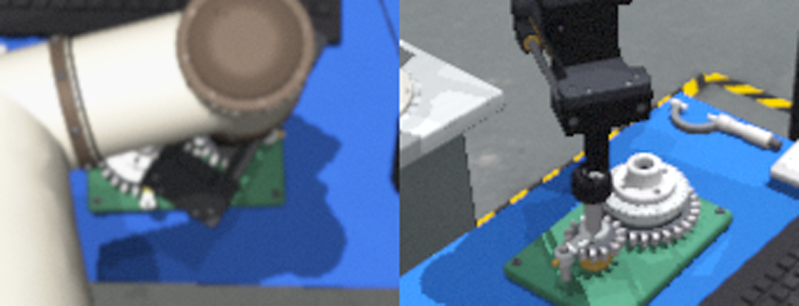

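Request:
drive_tool(increments=[0.004,-0.004,-0.002,0,0.002,0,1,0.01,-0.003,-0.002,0,0.001,0,1,0.014,0,0,0,0,0,1,0.014,0,0,0,0,0,1,0.014,0,0,0,0,0,1,0,0,0,0,0,0,1])

```text
t: 3.58
ee_pos: [486.0, -22.1, 118.7]
eef_rot: [-134.7, 89.9, 15.5]
force: [0.1, -0.1, -0.0]
opening: 1.003
```

```bash
python3 -c "
from h import *
plan((485.5,-27,114),150)"
```

```text
t 3.575 pos [486.02 -22.08 118.67] jaw 150.21 F [ 0.1 -0.1 -0. ] q6 -46.4 open 1.003
shift [ 4.67  4.53 -1.99] turn [ 0.0037 -0.0013  0.0013]
```

Request:
drive_tool(increments=[0.002,0.004,-0.002,0,0,0,1,0.002,0,0,0,0,0,1,0,0,0,0,0,0,1])

```text
t: 3.95
ee_pos: [486.3, -26.6, 115.0]
eef_rot: [-139.2, 89.8, 11.0]
force: [0.7, 0.4, 0.1]
opening: 1.002
```

```bash
python3 -c "
from h import *
plan((485.5,-27,114),150)"
```

```text
t 3.95 pos [486.3  -26.62 114.99] jaw 150.25 F [0.7 0.4 0.1] q6 -45.8 open 1.002
shift [0.98 0.73 0.51] turn [ 0.0043 -0.0025  0.0021]
```

Close, with holding rows.

Request:
drive_tool(increments=[0,0.0005,0,0,0,0,0,0,0,0,0,0,0,0,0,0,0,0,0,0,0,0,0,0,0,0,0,0,0,0,0,0,0,0,0,0,0,0,0,0,0,0])

```text
t: 4.7
ee_pos: [486.0, -26.8, 115.6]
eef_rot: [-129.8, 89.8, 20.5]
force: [-2.2, 1.5, 1.4]
opening: 0.457
```

```bash
python3 -c "
from h import *
plan((485.5,-27,114),150); print(observe()['ft_torque'])"
```

```text
t 4.7 pos [485.98 -26.8  115.64] jaw 150.22 F [-2.2  1.5  1.4] q6 -45.8 open 0.457
shift [1.64 0.42 0.32] turn [ 0.0039 -0.0027  0.0033]
[ 0.64039203  0.38684178 -0.02679943]
```

Request:
drive_tool(increments=[0.0006,0,0,0,0,0,0,0.0006,0,0,0,0,0,0,0.0006,0,0,0,0,0,0])

```text
t: 5.08
ee_pos: [485.9, -26.7, 114.1]
eef_rot: [-131.2, 89.8, 19.0]
force: [-1.7, 1.3, 1.7]
opening: 0.45
```

Request:
drive_tool(increments=[0.0006,0,0,0,0,0,0,0.0006,0,0,0,0,0,0])

```text
t: 5.32
ee_pos: [486.0, -26.8, 113.3]
eef_rot: [-135.5, 89.8, 14.8]
force: [-2.9, 1.2, 7.5]
opening: 0.452
```

Request:
drive_tool(increments=[-0.0012,0,0,0,0,0,0,-0.0006,0,0,-0.04,0,0,0,0,0,0,0,0,0,0])

```text
t: 5.7
ee_pos: [485.9, -26.7, 113.7]
eef_rot: [-130.9, 89.8, 21.7]
force: [-0.6, 0.8, 1.0]
opening: 0.452
```

```bash
python3 -c "
from h import *
plan((486,-26.8,113),150)"
```

```text
t 5.7 pos [485.93 -26.75 113.71] jaw 152.56 F [-0.6  0.8  1. ] q6 -43.4 open 0.452
shift [ 0.72  0.02 -0.08] turn [ 0.0447 -0.0027  0.0032]
```

Request:
drive_tool(increments=[0.0006,0,0,0,0,0,0,0.0005,0,0,0,0,0,0])

```text
t: 5.95
ee_pos: [486.0, -26.8, 113.2]
eef_rot: [-134.7, 89.8, 17.9]
force: [-1.4, 2.1, 5.2]
opening: 0.454
```

Request:
drive_tool(increments=[-0.0012,0,0,0,0,0,0,-0.0006,0,0,-0.04,0,0,0,0,0,0,0,0,0,0,0.0006,0,0,0,0,0,0,0.0005,0,0,0,0,0,0])

```text
t: 6.58
ee_pos: [486.0, -26.7, 112.9]
eef_rot: [-132.1, 89.7, 22.7]
force: [-0.9, 0.5, 1.5]
opening: 0.455
```

Request:
drive_tool(increments=[-0.0012,0,0,0,0,0,0,-0.0006,0,0,-0.04,0,0,0,0,0,0,0,0,0,0,0.0006,0,0,0,0,0,0,0.0005,0,0,0,0,0,0])

```text
t: 7.2
ee_pos: [486.0, -26.7, 112.9]
eef_rot: [-131.5, 89.7, 25.4]
force: [-1.6, 1.5, 2.2]
opening: 0.444
```

Request:
drive_tool(increments=[0.0005,0,0,0,0,0,0,0.0005,0,0,0,0,0,0])

```text
t: 7.45
ee_pos: [486.0, -26.7, 112.2]
eef_rot: [-132.8, 89.7, 24.2]
force: [-0.5, -0.1, 2.5]
opening: 0.452
```

Request:
drive_tool(increments=[0.0006,0,0,0,0,0,0,0.0006,0,0,0,0,0,0])

```text
t: 7.7
ee_pos: [486.0, -26.7, 111.1]
eef_rot: [-133.1, 89.7, 23.9]
force: [-1.8, 1.1, 1.0]
opening: 0.45
```

Request:
drive_tool(increments=[0.0008,0,0,0,0,0,0,0.0008,0,0,0,0,0,0,0.0008,0,0,0,0,0,0])

```text
t: 8.07
ee_pos: [486.0, -26.7, 108.5]
eef_rot: [-133.2, 89.7, 23.8]
force: [-1.0, 0.7, 1.4]
opening: 0.451
```

Request:
drive_tool(increments=[0.0008,0,0,0,0,0,0,0.0008,0,0,0,0,0,0,0.0008,0,0,0,0,0,0,0.0008,0,0,0,0,0,0])

```text
t: 8.57
ee_pos: [486.0, -26.7, 105.0]
eef_rot: [-133.3, 89.7, 23.7]
force: [-1.2, 0.9, 1.2]
opening: 0.456
```

Request:
drive_tool(increments=[0.0008,0,0,0,0,0,0,0.0008,0,0,0,0,0,0,0.0008,0,0,0,0,0,0])

```text
t: 8.95
ee_pos: [486.0, -26.7, 102.4]
eef_rot: [-133.3, 89.7, 23.6]
force: [-0.9, 0.6, 1.9]
opening: 0.453
```

Request:
drive_tool(increments=[0.0006,0,0,0,0,0,0,0.0006,0,0,0,0,0,0])

```text
t: 9.2
ee_pos: [486.1, -26.7, 101.5]
eef_rot: [-135.6, 89.7, 21.4]
force: [-3.1, 0.1, 7.1]
opening: 0.452
```

Request:
drive_tool(increments=[0.0006,0,0,0,0,0,0,0.0006,0,0,0,0,0,0])

```text
t: 9.45
ee_pos: [486.1, -26.8, 101.5]
eef_rot: [-139.5, 89.7, 17.5]
force: [-2.8, 0.3, 7.0]
opening: 0.454
```

Request:
drive_tool(increments=[0,0,0,-0.02,0,0,0,0,0,0,-0.04,0,0,0,0,0,0,-0.04,0,0,0,0,0,0,-0.04,0,0,0,0,0,0,-0.04,0,0,0,0,0,0,-0.04,0,0,0,0,0,0,-0.02,0,0,0])

```text
t: 10.32
ee_pos: [486.2, -26.8, 101.5]
eef_rot: [-149.1, 89.7, 22.1]
force: [-2.1, 1.3, 2.6]
opening: 0.455
```

```bash
python3 -c "
from h import *
plan((486,-26.8,101.5),157)
print(observe()['ft_torque'])
cv2.imwrite('pics/top2.png',get_image('top'));cv2.imwrite('pics/side2.png',get_image('side'))
a=cv2.imread('pics/top2.png')[170:255,255:365];b=cv2.imread('pics/side2.png')[175:260,255:365]
cv2.imwrite('pics/c2.png',cv2.resize(np.hstack([a,b]),None,fx=3.6,fy=3.6,interpolation=cv2.INTER_CUBIC))"
```

```text
t 10.325 pos [486.17 -26.84 101.51] jaw 171.21 F [-2.1  1.3  2.6] q6 -24.7 open 0.455
shift [ 0.01 -0.01  0.18] turn [ 0.248  -0.0039  0.003 ]
[ 0.32286471  0.39909606 -0.06141425]
```

View pics/c2.png

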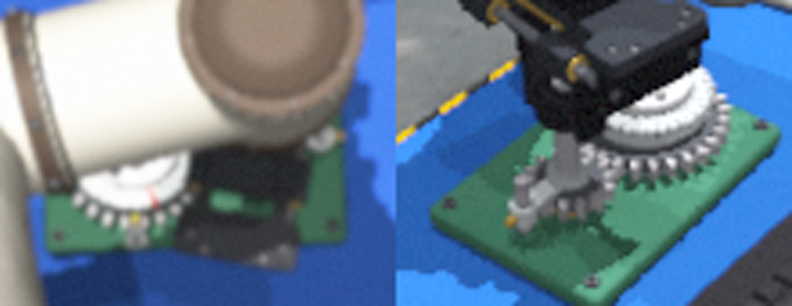

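```bash
cat >> h.py <<'E'
AX=np.array([479.91,57.05]);YAW=3.69
E
python3 -c "
from h import *
print(table(cv2.imread('pics/top0.png'),AX,YAW));print(table(cv2.imread('pics/top2.png'),AX,YAW))"
```

```text
{'red': (16, np.float64(43.4), np.float64(23.49), array([299. , 224.2,  13.2])), 'yel': (8, np.float64(52.0), np.float64(-0.69), array([292.1, 230.1,  29.6]))}
{'red': (43, np.float64(32.9), np.float64(17.47), array([287.6, 211.7,   8.5])), 'yel': (8, np.float64(52.2), np.float64(-1.16), array([292.1, 230.1,  18.2]))}
```

```bash
cat >> h.py <<'E'
def red(im):
    c=im[195:245,265:320].astype(float)
    r=np.clip(c[...,2]-np.maximum(c[...,1],c[...,0])-12,0,None); v,u=np.nonzero(r)
    P=(ray("top",np.c_[u+265,v+195],64)[:,:2]-AX); rad=np.hypot(*P.T)
    a=(np.degrees(np.arctan2(P[:,1],P[:,0]))-YAW)%360-180
    k=(rad>32)&(rad<52)&(abs(a)<40); w=r[v,u][k]; q=(P[k]*w[:,None]).sum(0)/w.sum()
    return k.sum(),np.hypot(*q).round(1),((np.degrees(np.arctan2(q[1],q[0]))-YAW)%360-180).round(2),a[k].round(0)
E
python3 -c "
from h import *
for n in '02':print(red(cv2.imread('pics/top%s.png'%n)))"
```

```text
(np.int64(19), np.float64(43.2), np.float64(23.39), array([22., 25., 20., 24., 22., 25., 21., 24., 27., 19., 22., 25., 28.,
       18., 21., 24., 26., 20., 23.]))
(np.int64(18), np.float64(42.7), np.float64(17.17), array([16., 20., 15., 19., 14., 17., 21., 13., 16., 19., 22., 12., 15.,
       18., 21., 14., 17., 20.]))
```

Request:
drive_tool(increments=[0,0,0,-0.04,0,0,0,0,0,0,-0.08,0,0,0,0,0,0,-0.08,0,0,0,0,0,0,-0.08,0,0,0,0,0,0,-0.08,0,0,0,0,0,0,-0.08,0,0,0,0,0,0,-0.06,0,0,0,0,0,0,-0.02,0,0,0])

```text
t: 11.42
ee_pos: [486.5, -26.8, 101.5]
eef_rot: [179.8, 89.7, 21.5]
force: [-0.7, 0.8, 2.4]
opening: 0.455
```

```bash
python3 -c "
from h import *
plan((486,-26.8,101.5),206.6)
im=get_image('top');cv2.imwrite('pics/top3.png',im);print(red(im));print(table(im,AX,YAW)['yel'])"
```

```text
t 11.425 pos [486.47 -26.79 101.52] jaw -158.26 F [-0.7  0.8  2.4] q6 5.8 open 0.455
shift [ 0.02 -0.17  0.44] turn [-0.0848 -0.0053 -0.0002]
(np.int64(18), np.float64(42.7), np.float64(0.78), array([-0., -1.,  3., -1.,  3., -1.,  3., -1.,  3., -4., -1.,  2.,  5.,
       -4., -1.,  2.,  5.,  2.]))
(9, np.float64(52.3), np.float64(-1.13), array([292. , 230. ,  21.9]))
```

Request:
drive_tool(increments=[0,0,0,-0.02,0,0,0,0,0,0,-0.02,0,0,0,0,0,0,-0.015,0,0,0,0,0,0,0,0,0,0])

```text
t: 11.98
ee_pos: [486.5, -26.8, 101.5]
eef_rot: [176.3, 89.7, 21.3]
force: [-1.0, 0.9, 2.5]
opening: 0.451
```

```bash
python3 -c "
from h import *
plan((486,-26.8,101.5),206.6)
ims=[get_image('top') for _ in range(4)]
for im in ims: print(red(im)[:3],table(im,AX,YAW)['yel'])
im=np.mean(ims,0).astype(np.uint8);cv2.imwrite('pics/top4.png',im)
cv2.imwrite('pics/c4.png',cv2.resize(im[200:245,265:325],None,fx=10,fy=10,interpolation=cv2.INTER_CUBIC))"
```

```text
t 11.975 pos [486.5  -26.78 101.5 ] jaw -154.95 F [-1.   0.9  2.5] q6 9.1 open 0.451
shift [ 0.   -0.19  0.46] turn [-0.027  -0.0053 -0.0004]
(np.int64(16), np.float64(43.0), np.float64(-0.23)) (9, np.float64(52.2), np.float64(-1.09), array([292. , 230. ,  26.8]))
(np.int64(16), np.float64(43.0), np.float64(-0.23)) (9, np.float64(52.1), np.float64(-1.07), array([292. , 230. ,  26.7]))
(np.int64(15), np.float64(43.0), np.float64(-0.24)) (9, np.float64(52.1), np.float64(-1.11), array([292. , 230. ,  26.7]))
(np.int64(15), np.float64(42.9), np.float64(-0.25)) (9, np.float64(52.1), np.float64(-1.03), array([292. , 230. ,  26.8]))
```

View pics/c4.png

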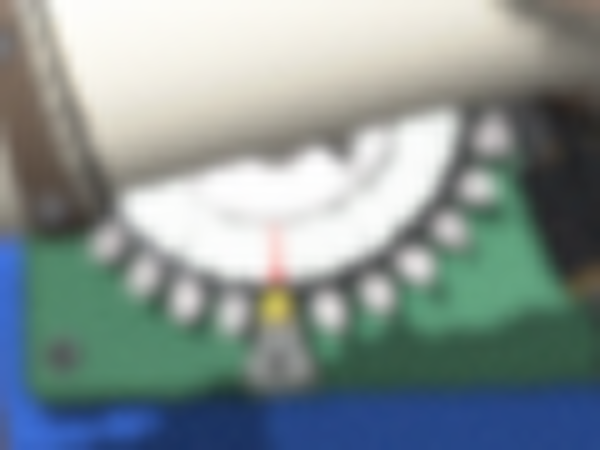

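Request:
drive_tool(increments=[0,0,0,-0.02,0,0,0,0,0,0,0,0,0,0,0,0,0,0,0,0,0.75,0,0,0,0,0,0,0.75,0,0,0,0,0,0,0.75,0,0,0,0,0,0,0.75,0,0,0,0,0,0,0.75])

```text
t: 13.05
ee_pos: [486.9, -26.9, 100.8]
eef_rot: [171.9, 89.7, 18.2]
force: [-1.2, -0.1, 0.3]
opening: 0.741
```

```bash
python3 -c "
from h import *
plan((486,-26.8,200),206.6)
im=get_image('top');print(red(im)[:3],table(im,AX,YAW)['yel'])"
```

```text
t 13.05 pos [486.86 -26.94 100.84] jaw -153.73 F [-1.2 -0.1  0.3] q6 10.3 open 0.741
shift [-99.17  -0.42   0.14] turn [-0.0058 -0.0057 -0.0008]
(np.int64(19), np.float64(42.9), np.float64(-0.95)) (9, np.float64(52.2), np.float64(-1.14), array([292. , 230. ,  27.1]))
```

Rise straight up, then swing away for an unobstructed check.

Request:
drive_tool(increments=[-0.006,0,0,0,0,0,0.75,-0.015,0,0,0,0,0,0.75,-0.03,0,0,0,0,0,0.75,-0.03,0,0,0,0,0,0.75,-0.04,0,0,0,0,0,0.75,-0.02,0,0,0,0,0,0.75])

```text
t: 13.85
ee_pos: [485.1, -27.5, 246.6]
eef_rot: [169.8, 89.8, 16.1]
force: [0.9, 1.0, -1.1]
opening: 0.749
```

```bash
python3 -c "
from h import *
plan((420,-260,240),206.6)"
```

```text
t 13.85 pos [485.14 -27.49 246.6 ] jaw -153.72 F [ 0.9  1.  -1.1] q6 10.3 open 0.749
shift [  6.23 179.63 161.37] turn [-0.0056 -0.0029 -0.0005]
```

Request:
drive_tool(increments=[0,0.02,0.018,0,0,0,0.75,0,0.032,0.029,0,0,0,0.75,0,0.032,0.029,0,0,0,0.75,0,0.032,0.029,0,0,0,0.75,0,0.032,0.029,0,0,0,0.75,0,0.02,0.018,0,0,0,0.75,0,0,0,0,0,0,0.75,0,0,0,0,0,0,0.75])

```text
t: 14.85
ee_pos: [423.0, -251.1, 252.3]
eef_rot: [157.9, 89.2, 4.3]
force: [-0.0, -0.5, 0.4]
opening: 0.75
```

```bash
python3 -c "
from h import *
im=get_image('top');s=get_image('side');cv2.imwrite('pics/top5.png',im);cv2.imwrite('pics/side5.png',s)
print(observe()['ee_pos'],red(im)[:3],table(im,AX,YAW)['yel'])
i0=cv2.imread('pics/side0.png')
st=lambda a:cv2.resize(a,None,fx=3.4,fy=3.4,interpolation=cv2.INTER_CUBIC)
cv2.imwrite('pics/c5.png',np.hstack([st(im[170:255,255:365]),st(s[175:260,255:365])]))
# bystander check: image differences
for n,a,b,z in(('top',cv2.imread('pics/top0.png'),im,(190,170,270,270)),('top2',cv2.imread('pics/top0.png'),im,(395,140,435,270))):
  x0,y0,x1,y1=z;print(n,(abs(a[y0:y1,x0:x1].astype(int)-b[y0:y1,x0:x1]).max(2)>60).sum())"
```

```text
[ 423.28527193 -250.73535029  252.25378141] (np.int64(18), np.float64(41.0), np.float64(-1.29)) (9, np.float64(52.1), np.float64(-0.71), array([292., 230.,  23.]))
top 0
top2 3600
```

View pics/c5.png

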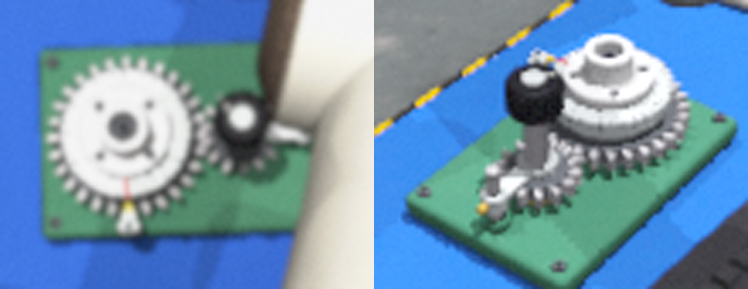

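```bash
python3 -c "
from plant import *
job_done(); print(observe()['t'])"
```

```text
the job is handed in; nothing more can be done
the job is handed in; nothing more can be done
```

The gears are in mesh, the red zero line stands at the yellow pointer, and the job is handed in at about 15 s of the 51 s allowed. No verdict was reported.

**Meshing:** I gripped the knob at its centre and eased it down at about 5 mm/s. The teeth landed at 7.5 N and 5.2 N of wrist force on the first two tries. That includes about 2 N of slide friction, so the first touch ran slightly over the 5 N stop but well under 15 N. After lifting and turning the knob in 0.04 rad steps, it slid to its stop at 1–2.5 N. The tool stood still at z = 101.5 mm with 7 N on it, 14.1 mm below where I gripped the knob.

**Turning:** I turned the knob about 0.82 rad counterclockwise, which brought the table from about +24° to the pointer. I then opened the fingers, rose straight up and swung the arm clear.

**Last checks:**
- **Red line:** in the last top picture it is about 0.6° past the pointer; just before I lifted away it read 0.2° the other side. Against the fitted base frame it reads −1.3°, so the measures differ by up to about 1°, but all are within 2°.
- **Knob height:** in the side view the knob has dropped by about the amount its travel to the stop should give.
- **Bystanders:** the strip of the picture holding the box and micrometer is unchanged. The arm hid the loupe and ring gauge in the last top picture, so I did not recheck them, but it passed well above the desk on that side and no contact force showed.

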